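Free the charger bay and put the battery on charge

TASK

A wooden stick has been left lying across the battery charger and blocks its bay. Take the stick off and put it in the offcut bin, then set the larger of the two battery packs gently into the charger's bay, upright and fully home.

Things in the scene. Friction and masses are not known exactly. Their poses are not given: they have to be found in the camera images.
- stick_center (a point): Centre of the loose stick of pale wood that lies flat across the charger: 150 mm long (its x axis), 34 mm wide (its y axis), 30 mm thick (its z axis, up), 70 to 120 g. It rests on the charger's rim, 38 mm above the bench, so that its centre is 53 mm up. A shorter offcut lying on the bench is not it.
- bin: The offcut bin: an open-topped dark steel box fixed to the bench, outside 220 mm (x) by 170 mm (y) by 60 mm high, walls and floor 5 mm thick. Origin: centre of its underside, on the bench; z up.
- pack_center (a point): Centre of the larger battery pack: a loose black block standing upright on the bench, 80 mm long (x axis), 54 mm wide (y axis), 70 mm high (z axis, up), so that its centre is 35 mm up; 350 to 570 g. The smaller black pack (56 x 36 x 45 mm) standing nearby is not it.
- charger: Grey battery charger fixed to the bench, 150 (x) by 120 (y) by 38 mm high, with an open rectangular bay in the middle of its top: floor 92 (x) by 66 mm (y), 20 mm above the bench; sides sloping out to 108 by 82 mm at the top. The pack's long side goes along charger x, either way round; fully home, its centre is 55 mm above the bench. Origin: centre of the underside, on the bench; z up.

How it is judged:
On the way, in this order (a step that is already met when the one before it is completed fails the run):
1. the stick lies let go in the offcut bin (x of stick_center in the frame of bin between -0.1 and 0.1 m and y of stick_center in the frame of bin between -0.075 and 0.075 m and height (world z) of stick_center below 0.05 m and contact force between stick and the fingers below 0.05 N), for 0.2 s.
2. the larger pack is home in the charger's bay (horizontal distance between pack_center and charger below 0.014 m and z of pack_center in the frame of charger between 0.05 and 0.06 m and angle between pack_center's own z axis and vertical below 0.12 rad), for 0.2 s.
At the end, for the whole second after the job is handed in: The stick lies in the bin (centre inside the walls, below 50 mm) and the larger pack stands in the charger's bay: centre within 14 mm of the charger's centre, on the bay floor to within 5 mm, upright within 7 degrees, along the bay within 11 degrees; both at rest (all of step 2 and x of stick_center in the frame of bin between -0.1 and 0.1 m and y of stick_center in the frame of bin between -0.075 and 0.075 m and height (world z) of stick_center below 0.05 m and angle between the x axis of pack_center and the x axis of charger, either way round below 0.2 rad and linear speed of each of pack, stick below 0.02 m/s); the robot touches nothing.
It fails at once if the larger pack is slammed or dropped onto the charger (more than 80 N between them) (contact force between pack and charger above 80 N).
It also fails if it takes over 64 s, if anything falls off the work surface, if the arm or the gripper's body presses on something with over 40 N, if the wrist force passes 120 N, or if a joint passes its speed limit or range.

ROBOT

A 7-joint arm with a two-finger parallel gripper is mounted at the origin on the work surface. World frame = base frame: x ahead of the robot, y to its left, z up, the work surface at z = 0. Lengths are in m, angles in rad, forces in N, time in s.
With the tool pointing down it reaches from about 0.425 to 0.875 m from the base axis. Payload 4.7 kg.
Tool frame: the origin (TCP) lies midway between the tips of the shut fingers; the grasp point (between the pads) lies arm.hold_point_z behind it (arm.hold_point_z is the distance from the TCP to the grasp point, in m); z points along the fingers, y is the line along which they close (so a half turn about z gives the same grasp; the last joint's range is limited). The gripper opens to 85 mm and grips with 20 to 120 N. Pads are 22 mm wide; open, the fingers measure 114 mm over their backs; the gripper's body (76 mm by 85 mm) begins 54 mm behind the grasp point. The pads swing forward as they close: fully open they stand 13 mm farther back than shut.
Start: joints at [1.347, 0.321, -0.07, 1.45, 0.023, 1.371, -0.057], TCP at [0.153, -0.632, 0.231] pointing down, gripper open.
Joint ranges: [-2.86, 2.86], [-0.3, 2.09], [-1.38, 1.24], [0.06, 2.45], [-1.56, 4.7], [0.09, 2.05], [-2.69, 2.69]. Speed limits (rad/s): [2.57, 2.57, 3.14, 3.14, 3.14, 3.14, 3.14].

INTERFACE

Orientations are given as [roll, pitch, yaw] about the fixed x, y, z axes, in that order (R = Rz(yaw) Ry(pitch) Rx(roll)).
In Python, from station import telemetry, imaging, ticket, arm gives the robot as it stands. The module is installed in compiled form; this text tells all that it offers.
- The arm moves only by the shell command python3 -m creep 'ROWS' [FORCE]. ROWS is JSON, a list of rows, each a list of 3 entries, a list of its own where there are three numbers: the finger opening in m, from 0 to 0.0854, then the shift along the tool's x, y, z in m, then the turn, a rotation vector about the tool's x, y, z in degrees. A call has 1 to 10 rows; each row shifts and turns the commanded pose from where the row before left it, along the tool's axes as they then stand; what a row does not reach is not made up. A row lasts 1/8 s, in which the tool goes at most 62.5 mm and 10.7 degrees, less where a joint would pass 70% of its speed; a pose out of reach is approached as far as the arm can. A call with a gripper value outside its range is refused whole. The fingers move at their own pace and stop on an object; FORCE is the grip in N (left out, the last holds). Time passes only in rows, so rows that do not move let the fingers close. It gives the time, the measured TCP pose, the force and the opening at its end, in the units of the state.
- telemetry.sense(): the state, without advancing time (a new reading comes with each control period).
- imaging.capture(name): name is "scene" or "side" or "wrist"; returns the picture (480x640x3 uint8, red, green, blue); there is no depth.
- imaging.calibration(name): a dict with "camera_matrix" (3x3 intrinsics, pixels), "extrinsics" (4x4, takes a point from world to camera coordinates). Camera axes: x right, y down, z forward; pixel columns grow to the right and rows downward; lengths in m; the calibration is good to about 2 mm. The wrist camera is an equidistant fisheye: a pixel r from the principal point sees the ray r / f radians off the axis. A picture is of the moment at which its call begins: read the wrist's pose just before it. calibration takes no time and is no camera call; for the wrist camera it gives the pose at the moment of the call.
- ticket.finish_job(): hands the job in, once; it reports no verdict.
The state is a dict: "time": time; "q": joint angles; "joint_vel": joint speeds; "joint_torque": joint torques, N m; "tcp_pos": TCP position; "tool_rot": TCP orientation; "force": force on the tool from outside, world axes, zero at the start; "torque": the same for the moment, N m; "opening": finger opening in m.
Only numpy, scipy, OpenCV 4.12 (cv2) and the standard library are available. Lean on these libraries where they do the work, as an engineer would, in place of code of your own. Each camera call takes 0.05 s, during which the arm holds its last target. There are 200 camera calls.

## Working session

There is one attempt and no reset: what is moved stays moved. The work goes in short steps, Python scripts to look and compute and a shell command to move; the robot and the scene stay as the last step left them, time stands still between calls to the robot, and variables do not carry over. Pictures are saved under pics/ and viewed, on a budget of 10 in all, crops included, one or two more only if the job needs it, and the job is handed in when it is done.

```bash
mkdir -p pics && python3 - <<'E'
from station import telemetry, imaging, ticket, arm
import cv2, numpy as np
s=telemetry.sense(); print(s['time'],s['tcp_pos'],s['tool_rot'],s['opening'],arm.hold_point_z)
for n in ("scene","side"):
    im=imaging.capture(n); np.save(f'pics/{n}0.npy',im); cv2.imwrite(f'pics/{n}0.png',im[:,:,::-1])
    c=imaging.calibration(n); print(n,c['camera_matrix'].tolist(), np.round(c['extrinsics'],4).tolist())
E
```

```text
0.0 [ 0.15294798 -0.63118834  0.23021926] [-3.13965403e+00  8.94175538e-05  2.37822269e-01] 0.08551324471834004 0.0187
scene [[503.88741531262616, 0.0, 310.3490725678412], [0.0, 503.88741531262616, 242.8140008035019], [0.0, 0.0, 1.0]] [[-0.7835, 0.6213, 0.0092, 0.4504], [0.3882, 0.5011, -0.7735, -0.1545], [-0.4852, -0.6025, -0.6338, 1.3561], [0.0, 0.0, 0.0, 1.0]]
side [[599.0175814181222, 0.0, 326.04232515402646], [0.0, 599.0175814181222, 239.97221896798877], [0.0, 0.0, 1.0]] [[-0.8078, -0.5893, 0.0132, 0.4673], [-0.4301, 0.574, -0.6968, 0.2988], [0.403, -0.5686, -0.7171, 1.0874], [0.0, 0.0, 0.0, 1.0]]
```

View pics/scene0.png

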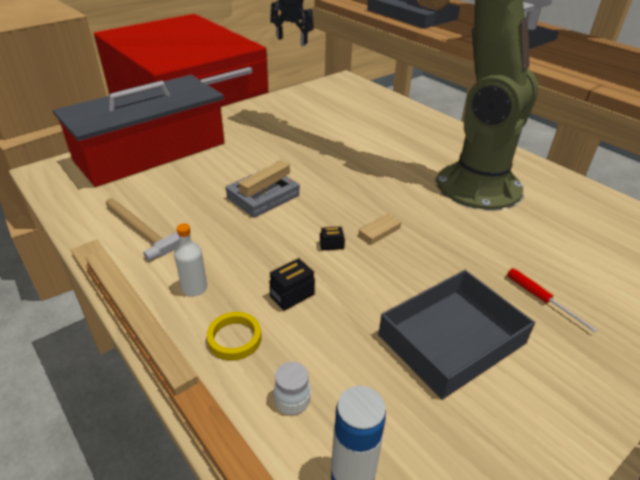

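View pics/side0.png

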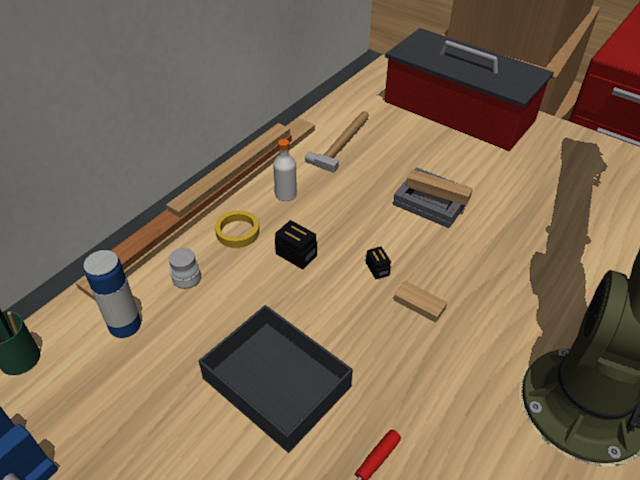

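The scene view shows the stick on the charger at about (264,180), the larger pack at (292,283), the small pack at (332,238) and the bin at (456,330). In the side view these are (440,186), (297,243), (378,262) and (277,377). Next I'll take rough triangulations and enlarged crops.

```bash
cat > h.py <<'E'
import numpy as np, cv2
from station import telemetry, imaging, ticket, arm
from scipy.spatial.transform import Rotation as R
def ray(n,uv,c=None):
    c=c or imaging.calibration(n); K=np.array(c['camera_matrix']); T=np.array(c['extrinsics'])
    x=(np.array(uv,float)-K[:2,2])/K[0,0]
    if n=='wrist':
        r=np.hypot(*x); d=np.array([*(x*np.sin(r)/max(r,1e-9)),np.cos(r)])
    else: d=np.array([*x,1.])
    d=T[:3,:3].T@d; return -T[:3,:3].T@T[:3,3], d/np.linalg.norm(d)
def plane(n,uv,z,c=None):
    o,d=ray(n,uv,c); return o+d*(z-o[2])/d[2]
def tri(*rs):
    A=sum(np.eye(3)-np.outer(d,d) for o,d in rs); b=sum((np.eye(3)-np.outer(d,d))@o for o,d in rs)
    p=np.linalg.solve(A,b); return p,max(np.linalg.norm((np.eye(3)-np.outer(d,d))@(p-o)) for o,d in rs)
E
python3 - <<'E'
from h import *
a=np.load('pics/scene0.npy');b=np.load('pics/side0.npy')
def crop(i,x,y,w,h): return cv2.resize(i[y:y+h,x:x+w],(400,300),interpolation=cv2.INTER_CUBIC)
t=np.vstack([np.hstack([crop(a,215,145,100,75),crop(b,383,157,100,75)]),np.hstack([crop(a,245,245,100,75),crop(b,245,205,100,75)])])
cv2.imwrite('pics/c1.png',t[:,:,::-1])
for k,s,d in [('stick',(265,178),(440,186)),('pack top',(292,270),(297,231)),('small',(332,231),(378,253))]:
    print(k,*tri(ray('scene',s),ray('side',d)))
for n,m in (('scene',[(465,273),(533,324),(446,390),(380,323)]),('side',[(265,308),(352,373),(289,446),(201,364)])):
    print(n,[np.round(plane(n,p,.06)[:2],3).tolist() for p in m])
E
```

```text
stick [ 0.4760685  -0.31424679  0.05358583] 0.0043689162368942165
pack top [0.64214506 0.02265543 0.07314228] 0.0041439366544739915
small [ 0.47919992 -0.04725472  0.04879491] 0.004190671952031099
scene [[0.37, 0.234], [0.382, 0.393], [0.611, 0.387], [0.595, 0.224]]
side [[0.572, 0.21], [0.356, 0.228], [0.361, 0.4], [0.583, 0.374]]
```

View pics/c1.png

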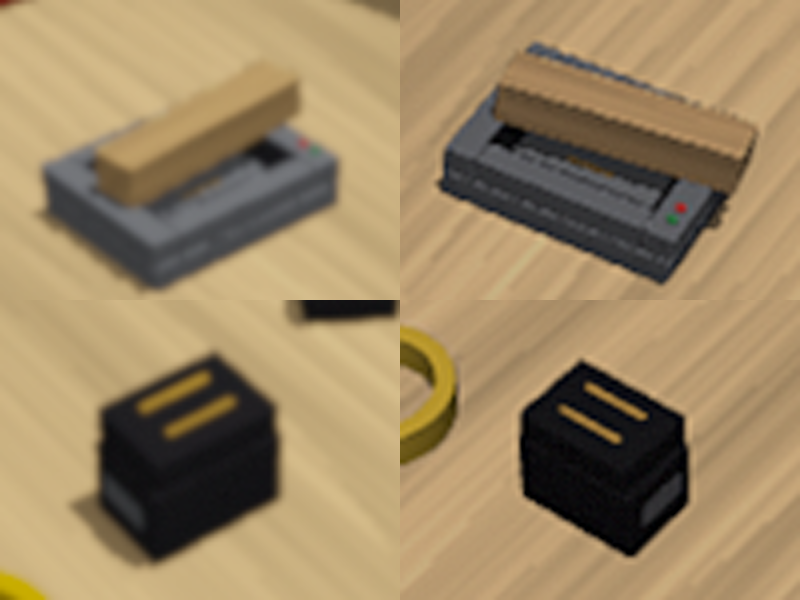

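The crops show the stick, charger and pack corners clearly. I'll turn them into points, using plane casts and then triangulating matched corners.

```bash
python3 - <<'E'
from h import *
P={'stick':(.068,[(239.25,182.5),(249.25,187),(290,164.5),(281.25,160)],[(412.25,170),(407.25,178.25),(467.25,197.75),(472.25,188.25)]),
'pack':(.07,[(270,272.5),(298.75,258.25),(314.25,271.25),(285,287.5)],[(275,232.5),(290.5,220),(316.25,234.5),(301.25,246.25)]),
'charger':(.038,[(226.25,188.75),(253.75,207),(299.25,186.25)],[(393.5,195.75),(449.25,217),(416.75,168.25)])}
for k,(z,A,B) in P.items():
    a=[plane('scene',p,z)[:2] for p in A]; b=[plane('side',p,z)[:2] for p in B]
    print(k,np.round(a,3).tolist(),np.round(b,3).tolist())
    for p,x in zip(A,a):
        i=int(np.argmin([np.linalg.norm(x-y) for y in b])); q,e=tri(ray('scene',p),ray('side',B[i])); print('  ',i,np.round(q,4),round(e,4))
    if k!='charger':
        for c in (a,b):
            r=cv2.minAreaRect(np.array(c,np.float32)); print('  rect',np.round(np.mean(c,0),4),r)
s=telemetry.sense(); T=np.array(imaging.calibration('wrist')['extrinsics']); print(imaging.calibration('wrist')['camera_matrix'])
Rt=R.from_euler('xyz',s['tool_rot']).as_matrix(); C=-T[:3,:3].T@T[:3,3]; print('cam in tool',Rt.T@(C-s['tcp_pos']), (T[:3,:3]@Rt).round(3).tolist(), Rt.round(3).tolist())
E
```

```text
stick [[0.552, -0.309], [0.544, -0.277], [0.403, -0.302], [0.408, -0.334]] [[0.554, -0.316], [0.547, -0.283], [0.402, -0.306], [0.407, -0.343]]
   0 [ 0.5519 -0.3118  0.0688] 0.0025
   1 [ 0.5451 -0.2769  0.0705] 0.002
   2 [ 0.4015 -0.3051  0.0671] 0.0011
   3 [ 0.4062 -0.3384  0.0684] 0.0027
  rect [ 0.4768 -0.3056] ((0.4771522283554077, -0.30546703934669495), (0.14712965488433838, 0.03270462527871132), 10.001376152038574)
  rect [ 0.4775 -0.3119] ((0.47718802094459534, -0.31120565533638), (0.14858393371105194, 0.037590641528367996), 10.250967979431152)
pack [[0.68, 0.005], [0.61, 0.006], [0.609, 0.055], [0.681, 0.056]] [[0.681, 0.047], [0.678, -0.003], [0.607, -0.001], [0.611, 0.045]]
   1 [ 6.778e-01 -5.000e-04  6.860e-02] 0.0031
   2 [ 6.071e-01 -3.000e-04  6.730e-02] 0.0026
   3 [0.6088 0.0508 0.0711] 0.0038
   0 [0.6796 0.051  0.0694] 0.0037
  rect [0.645  0.0305] ((0.6455186605453491, 0.030308058485388756), (0.07167953997850418, 0.051365926861763), 0.5403140187263489)
  rect [0.6443 0.0219] ((0.6438051462173462, 0.022749630734324455), (0.05025262013077736, 0.07305872440338135), 88.4365463256836)
charger [[0.57, -0.345], [0.56, -0.237], [0.418, -0.243]] [[0.556, -0.24], [0.415, -0.255], [0.564, -0.363]]
   2 [ 0.5642 -0.3617  0.0326] 0.0052
   0 [ 0.5573 -0.2419  0.0353] 0.0008
   1 [ 0.4147 -0.251   0.0364] 0.0038
[[371.64829954   0.         319.60096663]
 [  0.         371.64829954 241.11437485]
 [  0.           0.           1.        ]]
cam in tool [ 0.07113921  0.00153715 -0.14320357] [[0.0, 1.0, 0.0], [-0.958, 0.0, -0.285], [-0.285, -0.0, 0.958]] [[0.972, 0.236, -0.001], [0.236, -0.972, 0.002], [-0.0, -0.002, -1.0]]
```

Stick: about (0.477,-0.309), yaw 10°, top at 0.069, so the height agrees with the text. Pack: (0.644,0.026), yaw about 0°. Charger: about (0.489,-0.306), yaw about 4°. Bin: about (0.478,0.306), yaw about -3.5°. Moving over the stick.

```bash
python3 -m creep '[[0.07,[0.039,-0.0237,0.003],[0,0,0]],[0.07,[0.039,-0.0237,0.003],[0,0,0]],[0.07,[0.039,-0.0237,0.003],[0,0,0]],[0.07,[0.039,-0.0237,0.003],[0,0,0]],[0.07,[0.039,-0.0237,0.003],[0,0,0]],[0.07,[0.039,-0.0237,0.003],[0,0,0]],[0.07,[0.039,-0.0237,0.003],[0,0,0]],[0.07,[0.039,-0.0237,0.003],[0,0,0]],[0.07,[0.039,-0.0237,0.003],[0,0,0]],[0.07,[0.039,-0.0237,0.003],[0,0,3.6]]]' 40
python3 -m creep '[[0.07,[0,0,0],[0,0,0]],[0.07,[0,0,0],[0,0,0]]]'
python3 - <<'E'
from h import *
s=telemetry.sense(); c=imaging.calibration('wrist'); im=imaging.capture('wrist'); cv2.imwrite('pics/w1.png',im[:,:,::-1])
import pickle; pickle.dump((s,c),open('pics/w1.pkl','wb')); print(s['time'],s['tcp_pos'],np.degrees(s['tool_rot']),s['force'])
E
```

```text
time: 1.35
tcp_pos: [0.4769, -0.3083, 0.2009]
tool_rot: [-3.141, 0.001, 0.173]
force: [0.1, -0.0, 0.6]
opening: 0.0699
time: 1.6
tcp_pos: [0.4756, -0.31, 0.2009]
tool_rot: [3.142, 0.001, 0.175]
force: [0.2, -0.1, 0.8]
opening: 0.0704
1.6 [ 0.47564895 -0.30997106  0.20088413] [1.79998566e+02 7.13995375e-02 1.00371493e+01] [ 0.23495034 -0.11171212  0.84061851]
```

View pics/w1.png

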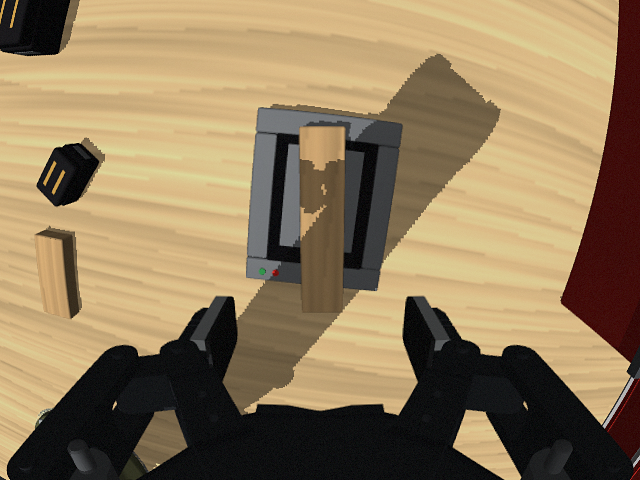

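The wrist view shows the stick's top corners at about (300,127), (346,127), (344,312) and (301,312). The charger's top corners are at about (258,108), (402,124), (378,290) and (247,277). The fingers straddle the stick.

```bash
python3 - <<'E'
from h import *
import pickle; s,c=pickle.load(open('pics/w1.pkl','rb'))
for z,A in ((.068,[(300,127),(346,127),(344,312),(301,312)]),(.038,[(258,108),(402,124),(378,290),(247,277)])):
    p=np.array([plane('wrist',a,z,c)[:2] for a in A]); print(p.round(4).tolist(),p.mean(0),cv2.minAreaRect(p.astype(np.float32)))
    e=(p[0]+p[1]-p[2]-p[3]); print('yaw',np.degrees(np.arctan2(e[1],e[0])),np.linalg.norm(e)/2)
# height by two views: wrist + scene
for a,b in (((300,127),(249.25,187)),((346,127),(239.25,182.5)),((344,312),(281.25,160)),((301,312),(290,164.5))): print(tri(ray('wrist',a,c),ray('scene',b)))
E
```

```text
[[0.5483, -0.2842], [0.5542, -0.3173], [0.4078, -0.3443], [0.4016, -0.309]] [ 0.47798122 -0.31369984] ((0.4780125916004181, -0.31373676657676697), (0.14891250431537628, 0.03584996238350868), 9.997302055358887)
yaw 10.029490613735998 0.1488635527288304
[[0.5589, -0.2459], [0.5671, -0.3643], [0.4198, -0.3754], [0.4116, -0.2566]] [ 0.48932993 -0.3105342 ] ((0.4893442988395691, -0.31061309576034546), (0.14811885356903076, 0.11899170279502869), 4.1819586753845215)
yaw 4.243882072167987 0.14766334284073535
(array([ 0.54520763, -0.28223301,  0.06538753]), np.float64(0.0035930947662908314))
(array([ 0.55181121, -0.3160001 ,  0.06408988]), np.float64(0.002986786900390247))
(array([ 0.40199334, -0.34510256,  0.06017977]), np.float64(0.0017897812524894693))
(array([ 0.39840369, -0.30907768,  0.06279653]), np.float64(0.00041238195315387947))
```

Charger (0.489,-0.3105), yaw 4.2°; stick (0.478,-0.3137), yaw 10.0°. Sizes agree with the text to 2 mm. Descend and grip.

```bash
python3 -m creep '[[0.07,[0.0016,0.004,0.04],[0,0,0]],[0.07,[0,0,0.04],[0,0,0]],[0.07,[0,0,0.04],[0,0,0]],[0.07,[0,0,0.03],[0,0,0]],[0.07,[0,0,0.012],[0,0,0]],[0.07,[0,0,0],[0,0,0]],[0.07,[0,0,0],[0,0,0]]]' 40
python3 -m creep '[[0.0,[0,0,0],[0,0,0]],[0.0,[0,0,0],[0,0,0]],[0.0,[0,0,0],[0,0,0]],[0.0,[0,0,0],[0,0,0]],[0.0,[0,0,0],[0,0,0]],[0.0,[0,0,0],[0,0,0]]]' 40
```

```text
time: 2.52
tcp_pos: [0.4794, -0.3142, 0.0408]
tool_rot: [3.14, -0.002, 0.174]
force: [0.2, -0.5, 0.1]
opening: 0.0706
time: 3.28
tcp_pos: [0.4792, -0.3135, 0.0403]
tool_rot: [3.14, -0.001, 0.175]
force: [0.1, 0.5, 6.6]
opening: 0.0332
```

Gripped: the opening reads 33 mm. Lift and carry.

```bash
python3 -m creep '[[0.0,[0,0,-0.02],[0,0,0]],[0.0,[0,0,-0.04],[0,0,0]],[0.0,[0,0,-0.05],[0,0,0]],[0.0,[0.0098,-0.0555,-0.04],[0,0,0]],[0.0,[0.0098,-0.0555,0],[0,0,0]],[0.0,[0.0098,-0.0555,0],[0,0,0]],[0.0,[0.0098,-0.0555,0],[0,0,0]],[0.0,[0.0098,-0.0555,0],[0,0,0]],[0.0,[0.0098,-0.0555,0],[0,0,0]],[0.0,[0.0098,-0.0555,0],[0,0,0]]]'
python3 -m creep '[[0.0,[0.0098,-0.0555,0],[0,0,0]],[0.0,[0.0098,-0.0555,0],[0,0,0]],[0.0,[0.0098,-0.0555,0],[0,0,0]],[0.0,[0.0098,-0.0555,0],[0,0,0]],[0,[0,0,0],[0,0,7]],[0,[0,0,0],[0,0,6.5]],[0,[0,0,0],[0,0,0]],[0,[0,0,0],[0,0,0]]]'
python3 - <<'E'
from h import *
import pickle
s=telemetry.sense(); c=imaging.calibration('wrist'); im=imaging.capture('wrist'); cv2.imwrite('pics/w2.png',im[:,:,::-1])
pickle.dump((s,c),open('pics/w2.pkl','wb')); print(s['time'],s['tcp_pos'],np.degrees(s['tool_rot']),s['force'],s['opening'])
E
```

```text
time: 4.53
tcp_pos: [0.4781, 0.0776, 0.1864]
tool_rot: [3.14, -0.001, 0.175]
force: [0.7, -0.4, -0.7]
opening: 0.0333
time: 5.52
tcp_pos: [0.4785, 0.3011, 0.1858]
tool_rot: [3.141, -0.0, -0.059]
force: [-1.2, 0.8, -2.4]
opening: 0.0335
5.525 [0.47847706 0.30110655 0.18579665] [ 1.79979972e+02 -2.59126477e-02 -3.38790311e+00] [-1.22152553  0.8346633  -2.35779978] 0.033501453742030424
```

View pics/w2.png

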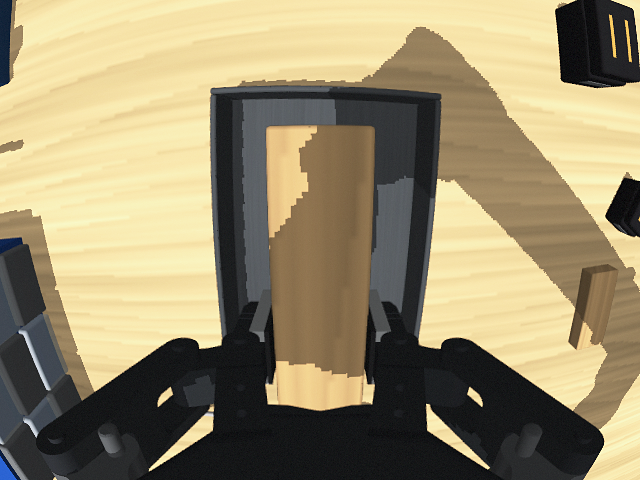

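The stick is held over the bin. The bin rim's far corners are at about (211,89) and (440,95).

```bash
python3 - <<'E'
from h import *
import pickle; s,c=pickle.load(open('pics/w2.pkl','rb'))
p=np.array([plane('wrist',a,.06,c)[:2] for a in [(211,89),(440,95)]]); e=p[0]-p[1]; w=np.linalg.norm(e); n=np.array([e[1],-e[0]])/w
print(p,w,'yaw',np.degrees(np.arctan2(n[1],n[0])),'centre',p.mean(0)-n*.11)
E
```

```text
[[0.59013355 0.37192857]
 [0.5765112  0.2048917 ]] 0.16759141947958384 yaw -4.662319848690516 centre [0.47368636 0.29735127]
```

```bash
python3 -m creep '[[0,[-0.004,0.004,0.04],[0,0,1]],[0,[0,0,0.05],[0,0,0]],[0,[0,0,0.045],[0,0,0]],[0,[0,0,0.026],[0,0,0]],[0,[0,0,0.012],[0,0,0]],[0,[0,0,0],[0,0,0]]]'
python3 -m creep '[[0.065,[0,0,0],[0,0,0]],[0.065,[0,0,0],[0,0,0]],[0.065,[0,0,0],[0,0,0]],[0.065,[0,0,-0.02],[0,0,0]],[0.065,[0,0,-0.04],[0,0,0]],[0.0854,[0,0,-0.06],[0,0,0]],[0.0854,[0,0,-0.055],[0,0,0]],[0.0854,[0,0,0],[0,0,0]]]'
```

```text
time: 6.32
tcp_pos: [0.4741, 0.2974, 0.0123]
tool_rot: [3.141, 0.001, -0.078]
force: [-0.8, 0.4, -0.8]
opening: 0.0332
time: 7.32
tcp_pos: [0.4765, 0.3001, 0.1939]
tool_rot: [-3.137, -0.009, -0.078]
force: [0.1, 0.4, -0.9]
opening: 0.0856
```

Released. Moving over the pack, then checking the stick in the bin and the pack's pose.

```bash
python3 -m creep '[[0.0854,[0.0314,0.0433,-0.003],[0,0,0]],[0.0854,[0.0314,0.0433,-0.003],[0,0,0]],[0.0854,[0.0314,0.0433,0],[0,0,0]],[0.0854,[0.0314,0.0433,0],[0,0,0]],[0.0854,[0.0314,0.0433,0],[0,0,0]],[0.0854,[0.0314,0.0433,0],[0,0,-4.5]],[0.0854,[0,0,0],[0,0,0]],[0.0854,[0,0,0],[0,0,0]],[0.0854,[0,0,0],[0,0,0]]]'
python3 - <<'E'
from h import *
import pickle
s=telemetry.sense(); c=imaging.calibration('wrist'); im=imaging.capture('wrist'); sd=imaging.capture('side')
t=np.hstack([im[:400,160:560],cv2.resize(sd[290:460,190:360],(400,400),interpolation=cv2.INTER_CUBIC)])
cv2.imwrite('pics/w3.png',t[:,:,::-1])
pickle.dump((s,c),open('pics/w3.pkl','wb')); print(s['time'],s['tcp_pos'],np.degrees(s['tool_rot']),s['force'],s['opening'])
E
```

```text
time: 8.45
tcp_pos: [0.641, 0.0261, 0.1937]
tool_rot: [-3.141, 0.0, 0.003]
force: [0.4, 1.0, 0.4]
opening: 0.0855
8.45 [0.64099744 0.02612188 0.19366968] [-1.79968001e+02  1.43226629e-02  1.90101376e-01] [0.42673877 1.02634689 0.44776568] 0.08548155540796414
```

View pics/w3.png

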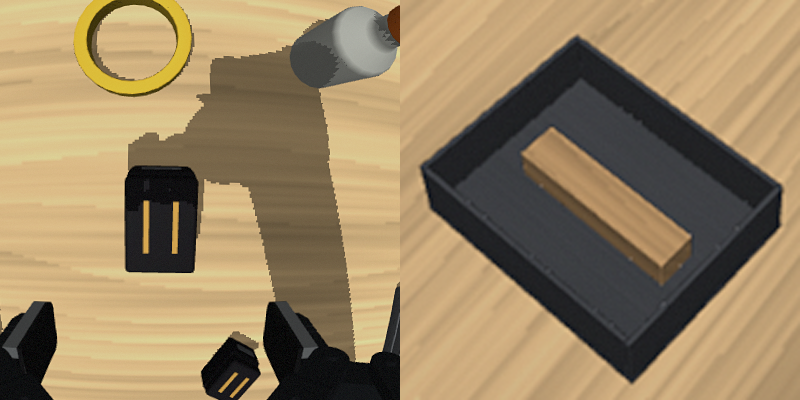

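The side view shows the stick lying flat in the bin. In the wrist view (tile offset +160), the pack's two gold contacts span cols 142–179 and rows 201–253. The near top edge runs from (125,272) to (194,272).

```bash
python3 - <<'E'
from h import *
import pickle; s,c=pickle.load(open('pics/w3.pkl','rb'))
im=cv2.imread('pics/w3.png')[:,:400]; hsv=cv2.cvtColor(im,cv2.COLOR_BGR2HSV)
m=cv2.inRange(hsv,(12,100,120),(30,255,255)); m[:170]=0; m[272:]=0; m[:,:130]=0; m[:,192:]=0
cs,_=cv2.findContours(m,cv2.RETR_EXTERNAL,cv2.CHAIN_APPROX_NONE)
for k in cs:
    if cv2.contourArea(k)<60: continue
    q=k[:,0]+[160,0]; w=np.array([plane('wrist',a,.07,c)[:2] for a in q],np.float32); print(cv2.boundingRect(k),cv2.minAreaRect(w))
# dark silhouette
d=(im.max(2)<60).astype(np.uint8); d[290:]=0; d[:,230:]=0
for r in (215,230,245,260,268): x=np.flatnonzero(d[r,100:215])+100; print(r,x.min(),x.max())
for a in ((125,272),(194,272),(125,232),(198,232)): print(a,plane('wrist',(a[0]+160,a[1]),.07,c))
# two views of contacts: scene/side picks
a,b=np.load('pics/scene0.npy'),np.load('pics/side0.npy')
def cen(i,x,y,w,h):
    g=i[y:y+h,x:x+w].astype(int); mm=(g[...,0]>110)&(g[...,0]-g[...,2]>60); return mm
for n,i,bx in (('scene',a,(272,262,42,25)),('side',b,(282,222,32,25))):
    x,y,w,h=bx; mm=cen(i,*bx); v,u=np.nonzero(mm); uv=(u.mean()+x,v.mean()+y); print(n,mm.sum(),uv,plane(n,uv,.07)); 
    if n=='scene': r1=ray(n,uv)
    else: r2=ray(n,uv)
print(tri(r1,r2),tri(r1,r2,ray('wrist',(320.5,227),c)))
E
```

```text
(172, 202, 7, 52) ((0.6433308124542236, 0.013016312383115292), (0.004253908060491085, 0.03923195227980614), 89.19985961914062)
(143, 201, 6, 53) ((0.6436113119125366, 0.0348721481859684), (0.0037858320865780115, 0.03992946073412895), 89.6709213256836)
215 125 196
230 126 196
245 126 194
260 126 194
268 126 193
(125, 272) [0.60809248 0.05098104 0.07      ]
(194, 272) [ 0.6083069  -0.00231133  0.07      ]
(125, 232) [0.64008433 0.05019096 0.07      ]
(198, 232) [ 0.64030267 -0.00429249  0.07      ]
scene 208 (np.float64(290.17788461538464), np.float64(267.0048076923077)) [0.63915295 0.01620531 0.07      ]
side 174 (np.float64(301.4425287356322), np.float64(227.75862068965517)) [0.64451635 0.00140881 0.07      ]
(array([0.63946674, 0.01168605, 0.07364855]), np.float64(0.005815012834958908)) (array([0.64185234, 0.01820553, 0.07754781]), np.float64(0.00979584602017684))
```

Pack centre is (0.6437,0.024), yaw about -0.5°. Corner triangulation put its top at 0.067–0.071. Descend and grip.

```bash
python3 -m creep '[[0.0854,[0.0027,0.002,0.035],[0,0,0.6]],[0.0854,[0,0,0.045],[0,0,0]],[0.0854,[0,0,0.045],[0,0,0]],[0.0854,[0,0,0.025],[0,0,0]],[0.0854,[0,0,0.01],[0,0,0]],[0.0854,[0,0,0],[0,0,0]]]'
python3 -m creep '[[0.0,[0,0,0],[0,0,0]],[0.0,[0,0,0],[0,0,0]],[0.0,[0,0,0],[0,0,0]],[0.0,[0,0,0],[0,0,0]],[0.0,[0,0,0],[0,0,0]],[0,[0,0,0],[0,0,0]]]' 70
```

```text
time: 9.3
tcp_pos: [0.6444, 0.0225, 0.0336]
tool_rot: [-3.142, 0.0, -0.009]
force: [0.4, 0.1, 0.6]
opening: 0.0852
time: 10.05
tcp_pos: [0.6459, 0.0231, 0.0355]
tool_rot: [-3.141, -0.003, -0.009]
force: [0.3, 2.2, 6.5]
opening: 0.053
```

```bash
python3 -m creep '[[0,[0,0,-0.015],[0,0,0]],[0,[0,0,-0.04],[0,0,0]],[0,[0,0,-0.05],[0,0,0]],[0,[-0.0217,0.0479,-0.035],[0,0,0]],[0,[-0.0217,0.0479,0],[0,0,0]],[0,[-0.0217,0.0479,0],[0,0,0]],[0,[-0.0217,0.0479,0],[0,0,0]],[0,[-0.0217,0.0479,0],[0,0,0]],[0,[-0.0217,0.0479,0],[0,0,0]],[0,[-0.0217,0.0479,0],[0,0,-4.8]]]'
python3 -m creep '[[0,[0,0,0.04],[0,0,0]],[0,[0,0,0.03],[0,0,0]],[0,[0,0,0.01],[0,0,0]],[0,[0,0,0],[0,0,0]],[0,[0,0,0],[0,0,0]]]'
python3 - <<'E'
from h import *
import pickle
s=telemetry.sense(); c=imaging.calibration('wrist'); im=imaging.capture('wrist'); sd=imaging.capture('side');a=imaging.capture('scene')
z=lambda i,x,y:cv2.resize(i[y:y+90,x:x+120],(400,300),interpolation=cv2.INTER_CUBIC)
t=np.hstack([im[:,120:520],np.vstack([z(a,205,130),z(sd,373,140)])[:600,:]] if 0 else [cv2.resize(im[:,120:520],(400,480)),cv2.resize(np.vstack([z(a,205,130),z(sd,373,140)]),(320,480))])
cv2.imwrite('pics/w4.png',t[:,:,::-1]); np.save('pics/sd4.npy',sd); np.save('pics/sc4.npy',a)
pickle.dump((s,c),open('pics/w4.pkl','wb')); print(s['time'],s['tcp_pos'],np.degrees(s['tool_rot']),s['force'],s['opening'])
E
```

```text
time: 11.3
tcp_pos: [0.4876, -0.3129, 0.1732]
tool_rot: [3.141, 0.001, 0.076]
force: [-0.2, -0.7, -3.3]
opening: 0.0532
time: 11.92
tcp_pos: [0.4905, -0.3118, 0.0947]
tool_rot: [3.14, -0.002, 0.074]
force: [1.0, -0.1, -3.2]
opening: 0.0532
11.925 [ 0.49046099 -0.3117518   0.0946913 ] [ 1.79900104e+02 -1.02994969e-01  4.24845269e+00] [ 1.0442545  -0.10643698 -3.16358757] 0.053198210277618355
```

View pics/w4.png

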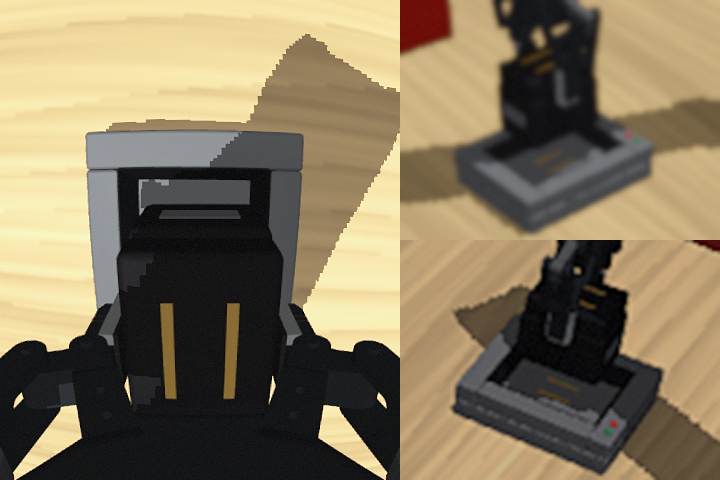

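The wrist view shows the pack over the bay. The charger's far top corners are at tile (87,133) and (302,135), and the contacts are at rows 304–399, cols about 168 and 232. Checking the numbers.

```bash
python3 - <<'E'
from h import *
import pickle; s,c=pickle.load(open('pics/w4.pkl','rb'))
P=lambda u,v,z: plane('wrist',(u+120,v),z,c)[:2]
k=np.array([P(167,304,.129),P(233.5,304,.129),P(229.5,399,.129),P(171,399,.129)]); print(k.round(4).tolist(),'pack',k.mean(0)); e=k[0]+k[1]-k[2]-k[3]; print(np.linalg.norm(e)/2,np.degrees(np.arctan2(e[1],e[0])))
p=np.array([P(87,133,.038),P(302,135,.038)]); e=p[0]-p[1]; n=np.array([e[1],-e[0]])/np.linalg.norm(e)
print(p,np.linalg.norm(e),np.degrees(np.arctan2(n[1],n[0])),'charger',p.mean(0)-.075*n)
# rear bay top edge row 168, front rim corner check via scene/side charger
for n_,A in (('side',[(453,408),(662,372),(598,472)]),('scene',[(457,155),(652,150),(528,217)])):
    for u,v in A:
        u-=400; 
        if n_=='side': q=(373+u*120/320,140+(v-240)*90/240)
        else: q=(205+u*120/320,130+v*90/240)
        print(n_,q,plane(n_,q,.038).round(4))
E
```

```text
[[0.5073, -0.3016], [0.5089, -0.3232], [0.4683, -0.3264], [0.4667, -0.3044]] pack [ 0.48778713 -0.31390105]
0.04067432330438236 4.313856227698194
[[ 0.55944585 -0.24676341]
 [ 0.56675099 -0.36381553]] 0.11727984977193891 3.571157400148594 charger [ 0.48824406 -0.30996108]
side (392.875, 203.0) [ 0.544  -0.2176  0.038 ]
side (471.25, 189.5) [ 0.4184 -0.3723  0.038 ]
side (447.25, 227.0) [ 0.4036 -0.2228  0.038 ]
scene (226.375, 188.125) [ 0.5687 -0.3478  0.038 ]
scene (299.5, 186.25) [ 0.418  -0.2426  0.038 ]
scene (253.0, 211.375) [ 0.5709 -0.2235  0.038 ]
```

Pack minus charger is about (-0.001,-0.003), so I'll correct that and lower slowly, watching the force.

```bash
python3 -m creep '[[0,[0.001,-0.003,0.005],[0,0,0]],[0,[0,0,0.008],[0,0,0]],[0,[0,0,0.008],[0,0,0]],[0,[0,0,0.007],[0,0,0]],[0,[0,0,0.004],[0,0,0]],[0,[0,0,0],[0,0,0]]]'
python3 -m creep '[[0,[0,0,0.002],[0,0,0]],[0,[0,0,0.002],[0,0,0]],[0,[0,0,0.001],[0,0,0]],[0,[0,0,0],[0,0,0]]]'
```

```text
time: 12.82
tcp_pos: [0.49, -0.3082, 0.0607]
tool_rot: [-3.141, 0.001, 0.074]
force: [-0.1, -0.1, -4.1]
opening: 0.0535
time: 13.32
tcp_pos: [0.4901, -0.3083, 0.0561]
tool_rot: [3.142, 0.0, 0.074]
force: [0.2, -0.4, -4.6]
opening: 0.0532
```

```bash
python3 -m creep '[[0,[0,0,0.001],[0,0,0]],[0,[0,0,0],[0,0,0]]]'; python3 -m creep '[[0,[0,0,0.001],[0,0,0]],[0,[0,0,0],[0,0,0]]]'
```

```text
time: 13.58
tcp_pos: [0.4903, -0.3084, 0.0556]
tool_rot: [3.141, -0.0, 0.074]
force: [-1.5, 0.6, -0.1]
opening: 0.0529
time: 13.82
tcp_pos: [0.4903, -0.3084, 0.0555]
tool_rot: [3.141, 0.0, 0.074]
force: [-4.8, 2.1, 7.4]
opening: 0.0531
```

Contact came at TCP 0.0555, exactly the expected home height. Release and withdraw.

```bash
python3 -m creep '[[0.075,[0,0,0],[0,0,0]],[0.075,[0,0,0],[0,0,0]],[0.075,[0,0,0],[0,0,0]],[0.075,[0,0,0],[0,0,0]],[0.075,[0,0,-0.02],[0,0,0]],[0.075,[0,0,-0.04],[0,0,0]],[0.075,[0,0,-0.05],[0,0,0]],[0.075,[0,0,-0.03],[0,0,0]],[0.075,[0,0,0],[0,0,0]],[0.075,[0,0,0],[0,0,0]]]'
python3 - <<'E'
from h import *
import pickle
s=telemetry.sense(); c=imaging.calibration('wrist'); im=imaging.capture('wrist'); sd=imaging.capture('side');a=imaging.capture('scene')
z=lambda i,x,y:cv2.resize(i[y:y+90,x:x+120],(320,240),interpolation=cv2.INTER_CUBIC)
t=np.hstack([im[:,120:520],np.vstack([z(a,205,130),z(sd,373,140)])])
cv2.imwrite('pics/w5.png',t[:,:,::-1])
pickle.dump((s,c),open('pics/w5.pkl','wb')); print(s['time'],s['tcp_pos'],np.degrees(s['tool_rot']),s['force'],s['opening'])
E
```

```text
time: 15.08
tcp_pos: [0.4899, -0.3081, 0.1942]
tool_rot: [3.141, 0.0, 0.074]
force: [-0.1, -0.4, -0.5]
opening: 0.0748
15.075 [ 0.48994558 -0.30814412  0.19422869] [1.79987335e+02 1.40444567e-02 4.23029820e+00] [-0.10538913 -0.39964474 -0.49184274] 0.07476508771695782
```

View pics/w5.png

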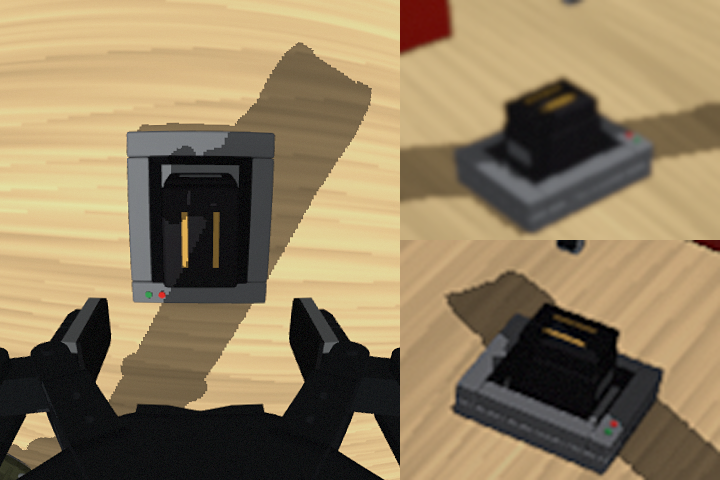

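The pack sits in the bay, gripper clear. Quick numeric check: the contacts' centre is at about tile (200.5,239) in the wrist view, (567,330) in the side tile and (553,97) in the scene tile.

```bash
python3 - <<'E'
from h import *
import pickle; s,c=pickle.load(open('pics/w5.pkl','rb'))
P=lambda u,v,z: plane('wrist',(u+120,v),z,c)[:2]
p=np.array([P(*a,.038) for a in [(127,133),(274,133),(266,302),(133,302)]]); print('charger',p.mean(0),np.linalg.norm(p[0]-p[3]))
k=np.array([P(185,212,.09),P(216,211,.09),P(215.5,268,.09),P(184.5,267,.09)]); print('pack',k.mean(0),np.linalg.norm(k[0]-k[3]))
for v in (p,k): e=v[0]+v[1]-v[2]-v[3]; print('yaw',np.degrees(np.arctan2(e[1],e[0])))
rw=ray('wrist',(320.3,239.5),c); rs=ray('side',(373+167*.375,140+90*.375)); ra=ray('scene',(205+153*.375,130+97*.375))
print(tri(rw,rs),tri(rw,ra),tri(rs,ra))
E
```

```text
charger [ 0.48906133 -0.31033488] 0.14806391747927727
pack [ 0.48857241 -0.31049092] 0.039885455349394056
yaw 3.927216438693215
yaw 3.799343022388364
(array([ 0.48996108, -0.3102528 ,  0.09217976]), np.float64(0.0003443898466676886)) (array([ 0.48575577, -0.30949971,  0.08778629]), np.float64(0.00273038363830916)) (array([ 0.48778728, -0.30331527,  0.0948714 ]), np.float64(0.002322269006280037))
```

The pack is centred within 1 mm, yaw within 0.2°, and its top is at about 0.09. All good, so I'll hand in.

```bash
python3 -c "
from station import ticket; print(ticket.finish_job())"
```

```text
the job is handed in; nothing more can be done
None
```

The stick is in the offcut bin, the larger pack is in the charger's bay, and I handed the job in at about 15 s of the 64 s allowed. The hand-in gives no verdict, so the results below are my own checks.

- **Stick:** I lifted it off the charger and released it in the bin. A side picture taken just after shows it lying flat inside the walls. I did not look at it again before handing in.
- **Pack position:** the last wrist picture puts it within about 1 mm of the charger's centre and about 0.1° from the bay's direction.
- **Pack height:** it touched the bay floor exactly at the expected height, at under 10 N on the wrist. Three pairs of views put its top at 88, 92 and 95 mm, against 90 mm expected.
- **Robot:** the gripper is open and about 140 mm above where it let go.

**Disagreements:**
- The scene and side views differed by 4–9 mm sideways on some points. I trusted the wrist picture where they disagreed.
- One early check of the pack's height from its gold contacts was poor, probably because the colour mask picked up the wood. I dropped it and used the pack's top corners, which gave 67–71 mm.

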